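# Release the channel key that was left latched

## Robot

A 7-joint arm with a two-finger parallel gripper is mounted at the origin on a cart in front of the work surface, level with it; the furniture and walls round the work are solid. World frame = base frame: x ahead of the robot, y to its left, z up, the work surface at z = 0. Lengths are in m, angles in rad, forces in N, time in s.
With the tool pointing down it reaches from about 0.425 to 0.925 m from the base axis. Payload 6.8 kg.
Tool frame: the origin (TCP) lies on the front face of the gripper's body, between the roots of the fingers; the fingertips stand 73 mm ahead of it and the grasp point (between the pads) lies 54 mm ahead of it (tcp_to_tips is the distance from the TCP to the fingertips, in m); z points along the fingers, x is the direction in which the jaws open and shut, and the axes are right-handed (so a half turn about z gives the same grasp; the last joint's range is limited). The gripper opens to 85 mm and grips with 20 to 120 N. Pads are 22 mm wide; open, the fingers measure 114 mm over their backs; the gripper's body (76 mm by 85 mm) begins 54 mm behind the grasp point. The pads swing forward as they close: fully open they stand 13 mm farther back than shut.
Start: joints at [-1.307, 0.477, 0.022, 1.555, -0.011, 1.109, -0.083], TCP at [0.245, 0.629, 0.304] pointing down, gripper open.
Joint ranges: [-2.96, 2.96], [-0.34, 2.1], [-1.41, 1.46], [0.24, 2.44], [-1.37, 4.51], [0.17, 1.92], [-2.96, 2.96]. Speed limits (rad/s): [2.39, 2.39, 3.14, 3.14, 3.14, 3.14, 3.14].

## Interface

Orientations are given as a unit quaternion [w, x, y, z].
In Python, from station import get_obs, read_camera, hand_in, look_for, silhouettes, tcp_to_tips gives the robot as it stands. The module is installed in compiled form; this text tells all that it offers.
- The arm moves only by the tool apply_moves, never from a script. Its argument "moves" is a list of rows, each a list of 3 entries, a list of its own where there are three numbers: the shift along the tool's x, y, z in units of 25 mm (1.0 is 25 mm), then the turn, a rotation vector about the tool's x, y, z in units of 10 degrees (1.0 is 10 degrees), then the gripper's target within -1 to 1 (fully open at 1, half-way at 0, shut at -1). In form: [[[dx, dy, dz], [rx, ry, rz], jaw], ...]. A call has 1 to 20 rows; each row is the pose to reach, as a shift and turn from the pose commanded when the call began, along the tool's axes at that moment; what a row does not reach only later rows make up. A row lasts 1/8 s, in which the tool goes at most 62.5 mm and 10.7 degrees, less where a joint would pass 70% of its speed; a pose out of reach is approached as far as the arm can. A call with a gripper value outside its range is refused whole. The fingers move at their own pace and stop on an object; "force" is the grip in N (left out, the last holds). Time passes only in rows, so rows that repeat a pose let the fingers close. It gives the time, the measured TCP pose, the force and the opening at its end, in the units of the state.
- get_obs(): the state, without advancing time (a new reading comes with each control period).
- read_camera(name): name is "scene" or "side" or "wrist"; returns a dict with "color" (480x640x3 uint8, red, green, blue), "mtx" (3x3 intrinsics, pixels), "k1" (the pictures are not rectified: a ray, as slopes to the right and down, at radius r is drawn at 1 + k1 r^2 times it, then the intrinsics apply), "eye" and "rotation" of the camera in the world; the wrist camera has in their place "hand_eye" (4x4, takes a point from camera to tool coordinates, whose origin is the TCP and whose axes are the tool frame's). Camera axes: x right, y up, looking along -z (the intrinsics and any distortion apply to the point x, -y, -z); pixel columns grow to the right and rows downward; lengths in m; the calibration is good to about 2 mm. A picture is of the moment at which its call begins: read the wrist's pose just before it. There is no depth.
- hand_in(): hands the job in, once; it reports no verdict.
Trained networks look in the newest picture that a camera, given by its name, has taken for a name from the list of things; names that differ only in an ending like _2 or _b are one class to them, and where a whole thing is asked for, a point or a joint stands for the part that bears it (a point fixed in the world has none). Each returns a list of dicts, best first, with "conf" (0 to 1); they miss things now and then, are a little off and sometimes report something else, mostly with a low value. They report only what shows in the picture. A call takes as long as a camera call.
- look_for(camera, query): "pixel" ([row, column] in pixels, amid what is visible of it).
- silhouettes(camera, query): "mask" (480x640 bool, what is visible of it) and "pixel" ([row, column] in pixels, amid what is visible of it).
The state is a dict: "t": time; "q": joint angles; "joint_vel": joint speeds; "joint_torque": joint torques, N m; "eef_pos": TCP position; "tool_rot": TCP orientation; "contact_force": force on the tool from outside, world axes, zero at the start; "torque": the same for the moment, N m; "gripper_width": opening from 0.0 (shut) to 1.0 (fully open).
Only numpy, scipy, OpenCV 4.12 (cv2) and the standard library are available. Lean on these libraries where they do the work, as an engineer would, in place of code of your own. Each camera call takes 0.05 s, during which the arm holds its last target.

## Task

One of the four identical keys on the grey selector box was left latched down and must be released before the next run. Find it (a light tap with the closed fingertips tells: the latched key sits slightly lower and feels solid, the others give springily), press that key right down and let go so that it springs up and all four keys are up. Do not press in any of the other keys, and leave the things lying around where they are; nothing is to be picked up.

Things in the scene. Friction and masses are not known exactly. Their poses are not given: they have to be found in the camera images.
- console: Grey selector box, 130 (x) x 240 (y) x 50 mm high on 16 mm feet, bolted to the bench. Origin: centre of its underside, on the bench; z up, x away from the robot, y along the key row to the left. The four keys stand in one row along y, 50 mm apart (local x = -10 mm, local y = -75, -25, 25, 75 mm).
- row (a point): Middle of the key row on the box's deck, 50 mm above the bench. An up key gives springily: about 2 N starts it, 4 N at 3 mm, 6 N at 5 mm; pressed 6 mm or more it can latch, for good. The latched key's top is 5 mm lower; it feels solid up to about 6 N, then goes down with 7 to 9 N to its stop, 8 mm below the up height; pressed there (7.5 mm will do) and let go, it springs up.
- telltale (a joint): Steel tell-tale tab (6 mm wide) in the slot of the box's left (+y) end face, moved by a common bar under the keys. Value: how far the lowest of the four keys is down, in m (0.3 to 1 mm less): 0 when all four are up, about 0.0045 at the start while one key is latched. It does not tell which key.
- key_a_top (a point): One of the four identical keys (letters do not give the order in the row). Point fixed to the box: centre of the cap's top face when the key is UP, 74 mm above the bench; it does not follow the key. Black square cap 24x24 mm in a grey frame 36x36 mm whose top is 16 mm below this point. The key moves straight down, at most 8 mm.
- key_b_top (a point): One of the four identical keys (letters do not give the order in the row). Point fixed to the box: centre of the cap's top face when the key is UP, 74 mm above the bench; it does not follow the key. Black square cap 24x24 mm in a grey frame 36x36 mm whose top is 16 mm below this point. The key moves straight down, at most 8 mm.
- key_c_top (a point): One of the four identical keys (letters do not give the order in the row). Point fixed to the box: centre of the cap's top face when the key is UP, 74 mm above the bench; it does not follow the key. Black square cap 24x24 mm in a grey frame 36x36 mm whose top is 16 mm below this point. The key moves straight down, at most 8 mm.
- key_d_top (a point): One of the four identical keys (letters do not give the order in the row). Point fixed to the box: centre of the cap's top face when the key is UP, 74 mm above the bench; it does not follow the key. Black square cap 24x24 mm in a grey frame 36x36 mm whose top is 16 mm below this point. The key moves straight down, at most 8 mm.
- sensor_chip: small sensor chip carrier 18x38x9 mm lying on the box's deck behind the keys. Loose bystander, not to be disturbed. Origin: centre of its underside.
- forceps: steel forceps 120 mm long lying on the box's deck behind the keys. Loose bystander, not to be disturbed. Origin: centre of its underside.
- lab_timer: lab timer 62x68x20 mm, right of the box (its own small buttons have no part in the job). Loose bystander, not to be disturbed. Origin: centre of its underside.
- petri_dish: clear petri dish, 60 mm across, 16 mm high, to the left of the box. Loose bystander, not to be disturbed. Origin: centre of its underside.
- chip_case_0: dark chip case 44x62x14 mm, right of the box. Loose bystander, not to be disturbed. Origin: centre of its underside.
- beaker_50: glass beaker, 46 mm across, 60 mm high, far left on the bench. Loose bystander, not to be disturbed. Origin: centre of its underside.

How it is judged:
At the end, for the whole second after the job is handed in: All four keys are up: the tell-tale reads less than 1.5 mm, so no key is more than about 2.5 mm down (an up key that was pushed in stays latched and spoils this) (value of joint telltale below 0.0015 m); the robot touches nothing.
It fails at once if a bystander (chip carrier, forceps, timer, petri dish, chip case or beaker) is lifted, pushed or knocked more than 15 mm from its place (distance of any of sensor_chip, forceps, lab_timer, petri_dish, chip_case_0, beaker_50 from where it was at the start of the episode above 0.015 m).
It also fails if it takes over 45 s, if anything falls off the work surface, if the arm or the gripper's body presses on something with over 40 N, if the wrist force passes 120 N, or if a joint passes its speed limit or range.

## Working session

There is one attempt and no reset: what is moved stays moved. The work goes in short steps, Python scripts to look and compute and a tool call to move; the robot and the scene stay as the last step left them, time stands still between calls to the robot, and variables do not carry over. Pictures are saved under pics/ and viewed, and the job is handed in when it is done.

Besides the shell and the picture viewer there is one more tool, called after "Call:" by a JSON object that holds its "fn" and its "kwargs". apply_moves: Moves the arm, as the interface text tells. Its arguments: {"type":"object","properties":{"moves":{"type":"array"},"force":{"type":"number"}},"required":["moves"]}

```bash
mkdir -p pics; cat > h.py <<'E'
import numpy as np, cv2
from station import *
def save(n,f):
    c=read_camera(n); cv2.imwrite(f,c["color"][:,:,::-1]); return c
def ray(c,px,obs=None):
    K=np.array(c["mtx"]);r,col=px
    d=np.array([(col-K[0,2])/K[0,0],(r-K[1,2])/K[1,1]]);u=d.copy()
    for _ in range(20): u=d/(1+c["k1"]*(u@u))
    v=np.array([u[0],-u[1],-1.])
    return np.array(c["eye"]),np.array(c["rotation"])@v
def atz(c,px,z):
    e,v=ray(c,px); return e+v*(z-e[2])/v[2]
def proj(c,P):
    K=np.array(c["mtx"]);p=np.array(c["rotation"]).T@(np.array(P)-np.array(c["eye"]))
    u=np.array([p[0],-p[1]])/-p[2]; u=u*(1+c["k1"]*(u@u))
    return [K[1,1]*u[1]+K[1,2],K[0,0]*u[0]+K[0,2]]
E
python3 - <<'E'
from h import *
o=get_obs();print(o)
for n in("scene","side"):
    c=save(n,f"pics/{n}0.png"); print(n,c["eye"],c["k1"])
    for q in("key_a_top","console","telltale"):
        for d in look_for(n,q): print(q,d, atz(c,d["pixel"],.074))
E
```

```text
{'t': 0.0, 'q': array([-1.30709238,  0.47781557,  0.0223039 ,  1.55644059, -0.01150143,
        1.10928   , -0.08311435]), 'joint_vel': array([-0.00182805, -0.00036001,  0.00013144, -0.00109579, -0.00097983,
       -0.00021119,  0.00134309]), 'joint_torque': array([-1.25694944e-03, -5.96450222e+01,  1.60766758e+00, -2.81201828e+01,
        1.25127530e-02,  9.35631950e-03,  5.37850852e-06]), 'eef_pos': array([0.24504536, 0.62846567, 0.30291911]), 'tool_rot': array([ 5.59808695e-04,  8.25608762e-01,  5.64242278e-01, -7.14871654e-04]), 'contact_force': array([ 0.10128754, -0.280593  ,  0.19807357]), 'torque': array([ 0.00729712,  0.02436694, -0.05694031]), 'gripper_width': 1.0007941397882496}
scene [-0.04852819 -0.43164712  0.92304497] -0.08765860414640592Traceback (most recent call last):
  File "<stdin>", line 6, in <module>
  File "h.py", line 12, in atz
    e,v=ray(c,px); return e+v*(z-e[2])/v[2]
        ~~~^^^^^^
  File "h.py", line 10, in ray
    return np.array(c["eye"]),np.array(c["rotation"])@v
                              ~~~~~~~~~~~~~~~~~~~~~~~^~
ValueError: matmul: Input operand 1 has a mismatch in its core dimension 0, with gufunc signature (n?,k),(k,m?)->(n?,m?) (size 3 is different from 4)
```

```bash
python3 - <<'E'
s=open('h.py').read()
s=s.replace('np.array(c["rotation"])','RM(c["rotation"])')
s=s.replace("def save","from scipy.spatial.transform import Rotation as R\ndef RM(q): return R.from_quat(np.roll(q,-1)).as_matrix()\ndef save",1)
open('h.py','w').write(s)
E
python3 - <<'E'
from h import *
for n in("scene","side"):
    c=save(n,f"pics/{n}0.png"); print(n,c["eye"],c["k1"])
    for q in("key_a_top","console","telltale"):
        for d in look_for(n,q): print(q,d, atz(c,d["pixel"],.074))
print(RM(get_obs()["tool_rot"]))
E
```

```text
scene [-0.04852819 -0.43164712  0.92304497] -0.08765860414640592
key_a_top {'pixel': [263.6, 326.6], 'conf': 0.55} [0.45329281 0.13864681 0.074     ]
console {'pixel': [280.5, 335.3], 'conf': 0.82} [0.43338201 0.08446119 0.074     ]
console {'pixel': [277.4, 340.9], 'conf': 0.56} [0.44992472 0.08282853 0.074     ]
console {'pixel': [370.1, 397.0], 'conf': 0.51} [ 0.36958582 -0.17514363  0.074     ]
side [0.20941201 1.19896858 0.7222301 ] 0.004194254977596758
console {'pixel': [241.7, 316.6], 'conf': 0.59} [0.43797637 0.23963576 0.074     ]
[[ 3.63293649e-01  9.31674685e-01 -7.70447798e-05]
 [ 9.31674683e-01 -3.63293654e-01 -7.31506365e-05]
 [-9.61424759e-05 -4.52055092e-05 -9.99999994e-01]]
```

View pics/scene0.png

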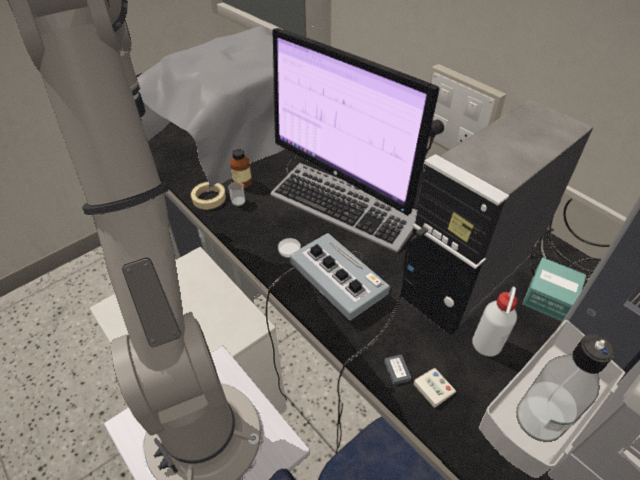

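View pics/side0.png

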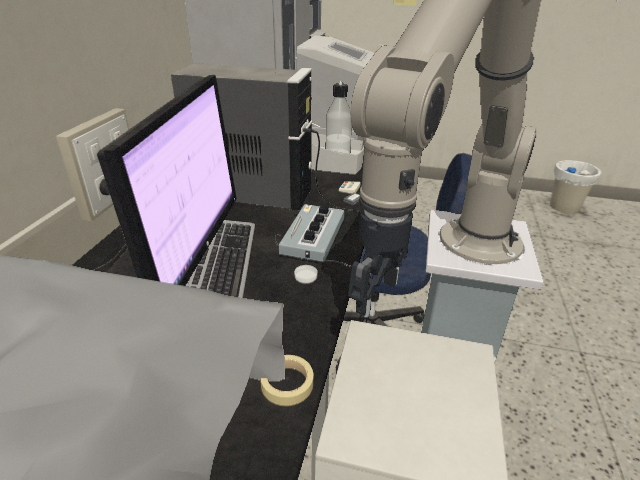

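```bash
python3 - <<'E'
import cv2
a=cv2.imread('pics/scene0.png')[225:325,270:400];cv2.imwrite('pics/z1.png',cv2.resize(a,None,fx=6,fy=6,interpolation=2))
a=cv2.imread('pics/side0.png')[195:290,270:350];cv2.imwrite('pics/z2.png',cv2.resize(a,None,fx=6,fy=6,interpolation=2))
E
```

```text
(no output)
```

View pics/z1.png

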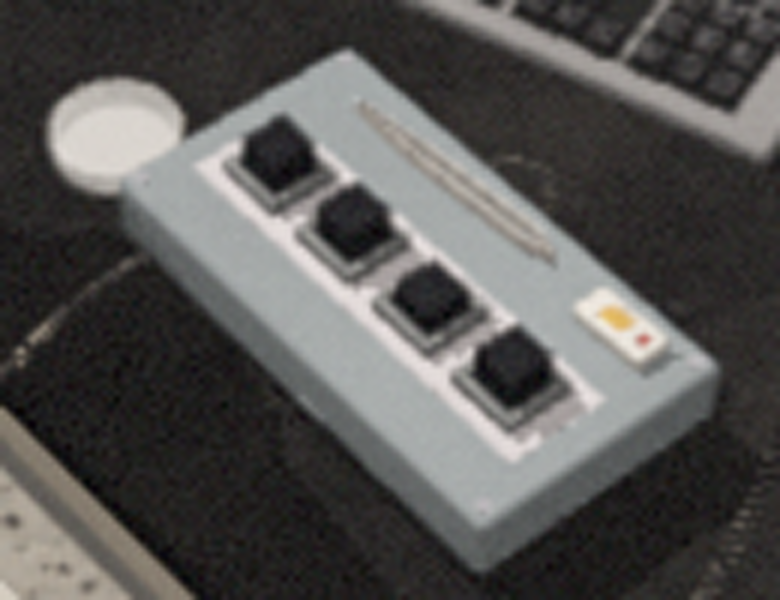

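View pics/z2.png

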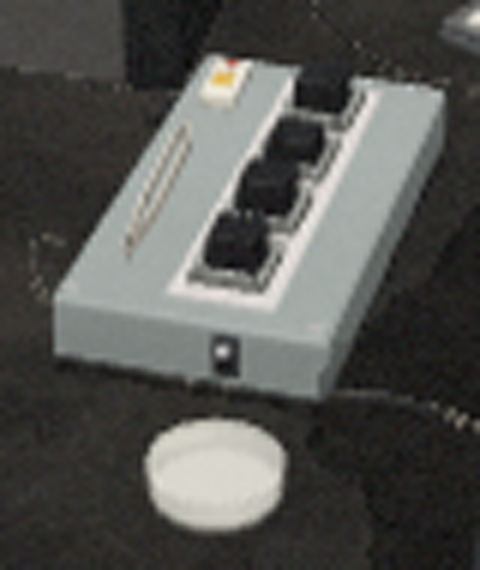

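```bash
cat >> h.py <<'E'
E
python3 - <<'E'
from h import *
from scipy.optimize import least_squares
cs=read_camera("scene");cd=read_camera("side")
loc=np.array([[.065,.12],[-.065,.12],[-.065,-.12],[.065,-.12]])
s=np.array([[348,50],[123,188],[478,528],[717,368]])/6+[270,225]
d=np.array([[55,298],[325,335],[445,92],[208,57]])/6+[270,195]
for nm,sets in(("scene",[(cs,s)]),("side",[(cd,d)]),("both",[(cs,s),(cd,d)])):
    def f(p):
        r=R.from_euler('z',p[2]).as_matrix()[:2,:2]
        W=loc@r.T+p[:2];o=[]
        for c,px in sets:
            for w,q in zip(W,px):
                a=proj(c,[*w,.05]);o+=[a[1]-q[0],a[0]-q[1]]
        return np.array(o)
    z=least_squares(f,[.44,.08,0]);print(nm,z.x,np.abs(z.fun).max())
    p=z.x;r=R.from_euler('z',p[2]).as_matrix()[:2,:2]
    for y in(-.075,-.025,.025,.075):
        w=r@[-.01,y]+p[:2]
        print(y,w,'up',np.round(proj(cs,[*w,.074]),1),np.round(proj(cd,[*w,.074]),1))
    # bystanders
E
```

```text
scene [ 0.47465195  0.11911585 -0.03721916] 1.6398267890622265
-0.075 [0.46186808 0.0445399 ] up [284.2 355.6] [205.9 324.5]
-0.025 [0.46372861 0.09450527] up [271.7 341.9] [213.9 320. ]
0.025 [0.46558914 0.14447064] up [259.8 328.8] [222.3 315.2]
0.075 [0.46744966 0.19443601] up [248.5 316.3] [231.3 310.1]
side [ 0.47456493  0.12536126 -0.03015303] 1.381243101047687
-0.075 [0.46230835 0.05069683] up [282.6 353.9] [206.9 323.9]
-0.025 [0.46381577 0.10067411] up [270.3 340.2] [214.9 319.4]
0.025 [0.46532319 0.15065138] up [258.5 327.1] [223.4 314.7]
0.075 [0.46683061 0.20062865] up [247.3 314.5] [232.5 309.7]
both [ 0.47517208  0.12062436 -0.03442124] 1.9049738456441219
-0.075 [0.46259692 0.04601293] up [283.7 355.4] [206.1 324.1]
-0.025 [0.46431764 0.09598331] up [271.3 341.6] [214.1 319.7]
0.025 [0.46603836 0.1459537 ] up [259.4 328.5] [222.6 314.9]
0.075 [0.46775909 0.19592408] up [248.1 316. ] [231.6 309.8]
```

Call:
{"fn": "apply_moves", "kwargs": {"moves": [[[-0.7,0.7,0],[0,0,-0.1],-1],[[-2.2,2.2,0],[0,0,-0.3],-1],[[-3.9,3.9,0],[0,0,-0.5],-1],[[-5.6,5.5,0],[0,0,-0.7],-1],[[-7.3,7.2,0],[0,0,-0.9],-1],[[-9,8.9,0],[0,0,-1.1],-1],[[-10.7,10.6,0],[0,0,-1.3],-1],[[-12.3,12.2,0],[0,0,-1.5],-1],[[-13.9,13.8,0],[0,0,-1.7],-1],[[-15.1,15,0],[0,0,-1.9],-1],[[-15.7,15.6,0],[0,0,-1.9],-1],[[-15.7,15.6,0],[0,0,-1.9],-1],[[-15.7,15.6,0],[0,0,-1.9],-1]], "force": 40}}

```text
t: 2.22
eef_pos: [0.4656, 0.1226, 0.304]
tool_rot: [-0.0, 0.721, 0.693, 0.0]
contact_force: [-0.9, 0.7, -0.1]
gripper_width: 0.002
```

```bash
python3 - <<'E'
from h import *
o=get_obs();c=save("wrist","pics/w1.png")
print(o["eef_pos"],o["t"],o["gripper_width"],o["contact_force"],tcp_to_tips() if callable(tcp_to_tips) else tcp_to_tips)
T=RM(o["tool_rot"]);print(T,c["hand_eye"],c["k1"])
for d in look_for("wrist","key_a_top"): print(d)
E
```

```text
[0.46564983 0.12260606 0.30395592] 2.225 0.002375429399697669 [-0.88122629  0.69362832 -0.09376777] 0.0726
[[ 3.90481371e-02  9.99237330e-01 -4.11911554e-05]
 [ 9.99237170e-01 -3.90481074e-02  5.68765884e-04]
 [ 5.66723667e-04 -6.33689818e-05 -9.99999837e-01]] [[ 9.99998887e-01  1.06279564e-03 -1.04729889e-03  7.52298589e-04]
 [ 7.25662044e-04 -9.59703029e-01 -2.81015248e-01 -7.26382110e-02]
 [-1.30375769e-03  2.81014175e-01 -9.59702732e-01 -7.09446337e-02]
 [ 0.00000000e+00  0.00000000e+00  0.00000000e+00  1.00000000e+00]] -0.05728028237039358
{'pixel': [219.5, 344.9], 'conf': 0.65}
```

View pics/w1.png

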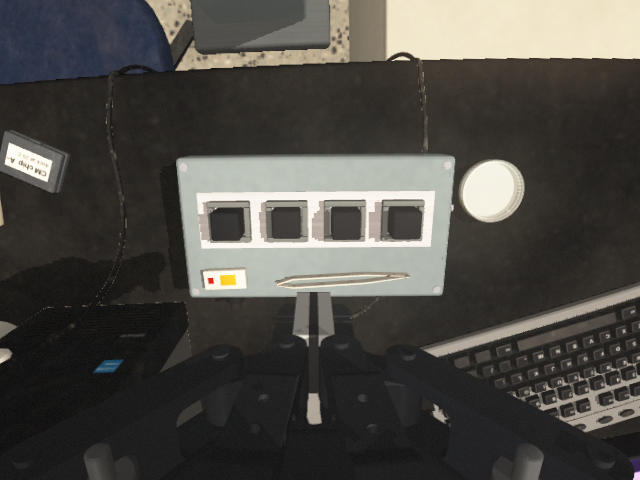

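```bash
python3 - <<'E'
import cv2
a=cv2.imread('pics/w1.png')[190:255,190:450];cv2.imwrite('pics/wz.png',cv2.resize(a,None,fx=3,fy=3,interpolation=2))
E
python3 - <<'E'
from h import *
from scipy.optimize import least_squares
o=get_obs();c=read_camera("wrist")
T=np.eye(4);T[:3,:3]=RM(o["tool_rot"]);T[:3,3]=o["eef_pos"]
M=T@c["hand_eye"];c["eye"]=M[:3,3];c["rotation"]=np.roll(R.from_matrix(M[:3,:3]).as_quat(),1)
loc=np.array([[.065,-.12],[-.065,-.12],[-.065,.12],[.065,.12]])
px=np.array([[189,297],[178,158],[455,156],[440,296]])
def f(p):
    r=R.from_euler('z',p[2]).as_matrix()[:2,:2];W=loc@r.T+p[:2]
    return np.array([np.array(proj(c,[*w,.05]))[::-1]-q for w,q in zip(W,px)]).ravel()
z=least_squares(f,[.475,.12,-.03]);print(z.x,z.fun.round(1))
p=z.x;r=R.from_euler('z',p[2]).as_matrix()[:2,:2]
for y in(-.075,-.025,.025,.075):
    w=r@[-.01,y]+p[:2]; d=w-o["eef_pos"][:2]
    print(y,w,np.round(proj(c,[*w,.074]),1),np.round(proj(c,[*w,.069]),1),'tool', (T[:3,:3].T@[*d,0])/.025)
E
```

```text
[ 0.47629207  0.12590667 -0.0371894 ] [-0.6  0.8 -3.8 -1.2  1.9  0.4  2.7  1.2]
-0.075 [0.46351042 0.05133034] [226.3 224.6] [224.9 226. ] tool [-2.86323044e+00  2.67423564e-02 -1.15744147e-03]
-0.025 [0.46536946 0.10129576] [226.2 285.4] [224.7 285.8] tool [-8.63231145e-01  2.52655047e-02 -3.51404542e-04]
0.025 [0.4672285  0.15126119] [226.  346.4] [224.6 345.9] tool [1.13676815e+00 2.37886529e-02 4.54632387e-04]
0.075 [0.46908755 0.20122662] [226.  407.1] [224.6 405.6] tool [3.13676744e+00 2.23118011e-02 1.26066932e-03]
```

View pics/wz.png

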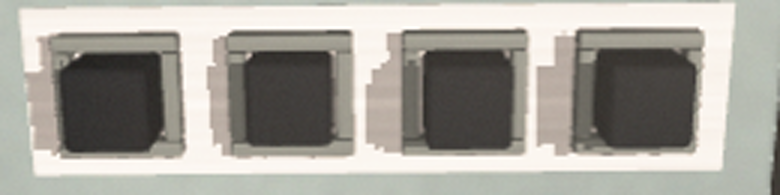

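Call:
{"fn": "apply_moves", "kwargs": {"moves": [[[-0.5,-0.05,1.5],[0,0,0],-1],[[-0.9,-0.05,3.5],[0,0,0],-1],[[-0.9,-0.05,5],[0,0,0],-1],[[-0.9,-0.05,6],[0,0,0],-1],[[-0.9,-0.05,6.16],[0,0,0],-1],[[-0.9,-0.05,6.16],[0,0,0],-1],[[-0.9,-0.05,6.16],[0,0,0],-1]]}}

```text
t: 3.25
eef_pos: [0.4645, 0.0995, 0.151]
tool_rot: [0.0, 0.721, 0.693, 0.001]
contact_force: [0.2, -0.3, 0.6]
gripper_width: 0.003
```

```bash
python3 - <<'E'
from h import *
o=get_obs();c=save("wrist","pics/w2.png");save("side","pics/s2.png")
print(o["eef_pos"],o["t"],o["contact_force"])
a=cv2.imread('pics/s2.png')[175:290,250:370];cv2.imwrite('pics/s2z.png',cv2.resize(a,None,fx=5,fy=5,interpolation=2))
E
```

```text
[0.46450939 0.09952717 0.15099298] 3.25 [ 0.19102273 -0.2623346   0.57765184]
```

View pics/w2.png

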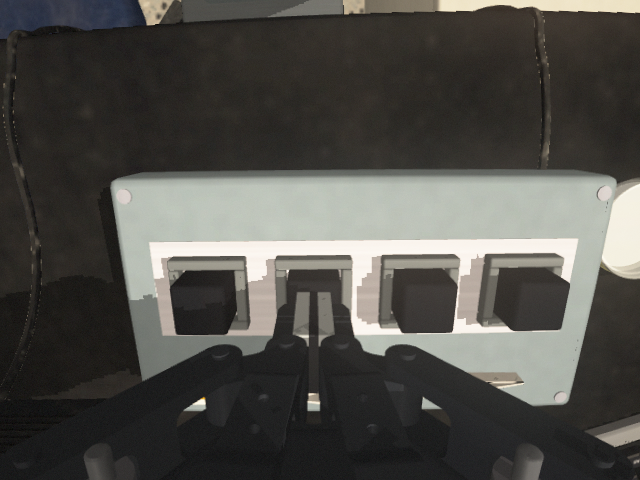

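View pics/s2z.png

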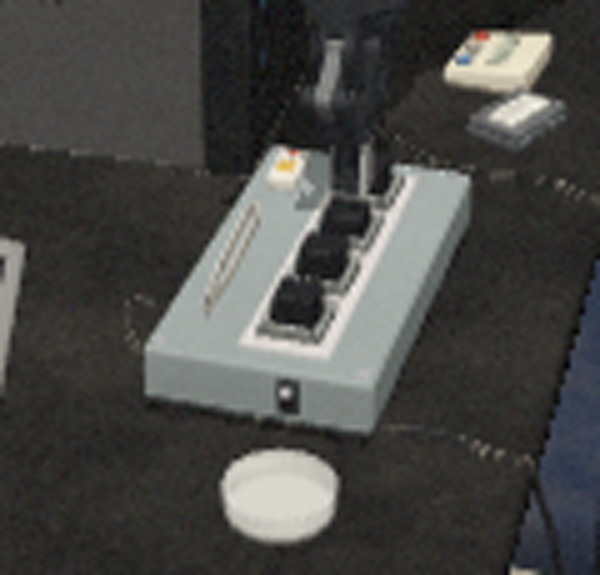

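Call:
{"fn": "apply_moves", "kwargs": {"moves": [[[0,0,0.12],[0,0,0],-1],[[0,0,0.22],[0,0,0],-1],[[0,0,0.28],[0,0,0],-1],[[0,0,0.28],[0,0,0],-1],[[0,0,0.28],[0,0,0],-1]]}}

```text
t: 3.98
eef_pos: [0.4638, 0.0991, 0.1429]
tool_rot: [-0.0, 0.721, 0.693, -0.0]
contact_force: [1.3, 0.1, -0.1]
gripper_width: -0.002
```

Call:
{"fn": "apply_moves", "kwargs": {"moves": [[[0,0,0.04],[0,0,0],-1],[[0,0,0.08],[0,0,0],-1],[[0,0,0.08],[0,0,0],-1],[[0,0,0.08],[0,0,0],-1]]}}

```text
t: 4.47
eef_pos: [0.4639, 0.0991, 0.1412]
tool_rot: [-0.0, 0.721, 0.693, 0.0]
contact_force: [-1.2, 0.2, 5.1]
gripper_width: -0.005
```

Call:
{"fn": "apply_moves", "kwargs": {"moves": [[[0,0,-0.8],[0,0,0],-1],[[1,0,-0.8],[0,0,0],-1],[[2,0,-0.8],[0,0,0],-1],[[2,0,-0.8],[0,0,0],-1],[[2,0,-0.4],[0,0,0],-1],[[2,0,-0.2],[0,0,0],-1],[[2,0,-0.14],[0,0,0],-1],[[2,0,-0.14],[0,0,0],-1],[[2,0,-0.14],[0,0,0],-1]]}}

```text
t: 5.6
eef_pos: [0.4658, 0.1485, 0.1445]
tool_rot: [0.0, 0.721, 0.693, -0.0]
contact_force: [-1.7, -2.1, 4.0]
gripper_width: 0.001
```

Call:
{"fn": "apply_moves", "kwargs": {"moves": [[[0,0,-0.7],[0,0,0],-1],[[-1,0,-0.7],[0,0,0],-1],[[-2,0,-0.7],[0,0,0],-1],[[-2,0,-0.7],[0,0,0],-1],[[-2,0,-0.2],[0,0,0],-1],[[-2,0,0.1],[0,0,0],-1],[[-2,0,0.18],[0,0,0],-1],[[-2,0,0.24],[0,0,0],-1],[[-2,0,0.24],[0,0,0],-1],[[-2,0,0.24],[0,0,0],-1]]}}

```text
t: 6.85
eef_pos: [0.4637, 0.1002, 0.1386]
tool_rot: [-0.001, 0.721, 0.693, 0.0]
contact_force: [-3.0, 0.2, 12.4]
gripper_width: 0.0
```

Call:
{"fn": "apply_moves", "kwargs": {"moves": [[[0,0,0.03],[0,0,0],-1],[[0,0,0.03],[0,0,0],-1],[[0,0,-0.2],[0,0,0],-1],[[0,0,-1],[0,0,0],-1],[[0,0,-3],[0,0,0],-1],[[0,0,-5],[0,0,0],-1],[[0,0,-6.6],[0,0,0],-1],[[0,0,-6.6],[0,0,0],-1],[[0,0,-6.6],[0,0,0],-1]]}}

```text
t: 7.98
eef_pos: [0.4634, 0.0995, 0.3025]
tool_rot: [-0.0, 0.721, 0.693, -0.001]
contact_force: [-0.3, 0.2, 0.1]
gripper_width: -0.003
```

```bash
python3 - <<'E'
from h import *
o=get_obs();save("wrist","pics/w3.png");save("side","pics/s3.png");save("scene","pics/c3.png")
print(o["eef_pos"],o["t"],o["contact_force"])
a=cv2.imread('pics/w3.png')[190:255,190:450];b=cv2.imread('pics/s3.png')[195:290,270:350]
s0=cv2.imread('pics/side0.png')[195:290,270:350]
r=lambda a,f:cv2.resize(a,None,fx=f,fy=f,interpolation=2)
cv2.imwrite('pics/w3z.png',r(a,3));cv2.imwrite('pics/s3z.png',np.hstack([r(s0,5),r(b,5)]))
E
```

```text
[0.46337691 0.09950082 0.30251358] 7.975 [-0.26913806  0.20792608  0.05980936]
```

View pics/w3.png

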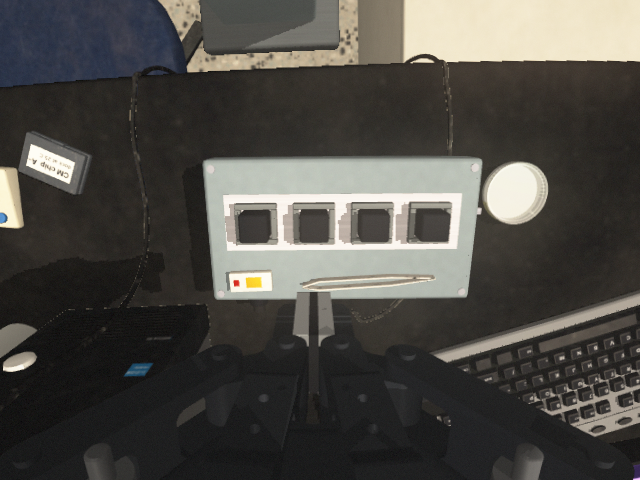

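View pics/s3z.png

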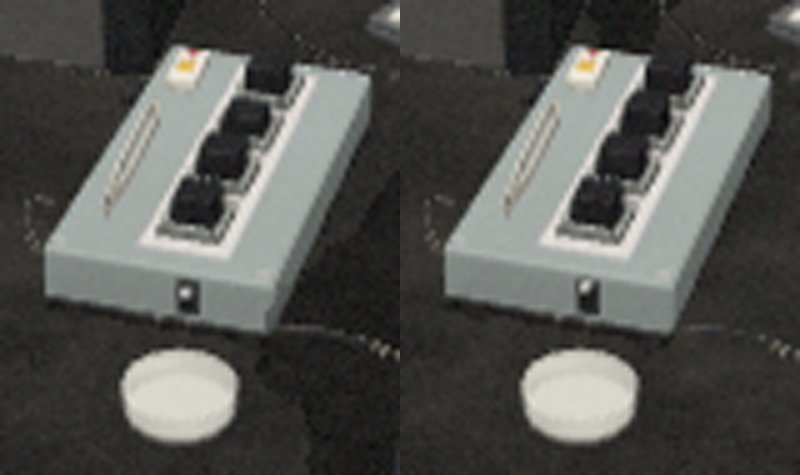

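The side view, before on the left and after on the right, shows the cap second from the far end standing about 2 px taller, level with its neighbours. The white tell-tale tab in the slot has also moved up. The bystanders are where they were, and the arm is 160 mm clear of the keys.

```bash
python3 -c "
from station import *
print(hand_in())"
```

```text
the job is handed in; nothing more can be done
None
```

I released the latched key, the one at local y = -25 mm (second from the right as the robot sees it), and handed the job in at about 8 s of the 45 s allowed.

- **Finding it:** In the first pictures this cap looked lower than the rest. With the fingertips at about 70 mm I felt no force. At 68.6 mm it read 5 N and felt solid, which fits a top 5 mm low.
- **Comparison tap:** I tapped only one other key, its left neighbour. It gave 4 N at 72 mm, about 2 mm down, which is how an up key behaves.
- **Release:** I pressed the latched key to its stop at 66 mm, where it read 12 N, then about 0.7 mm further to be sure, and lifted off.
- **Final checks:** The last side view shows all four caps level and the tell-tale tab moved up. In the last side and wrist pictures I saw nothing displaced; I did not look at the far-left beaker again. The wrist force was about zero, with the fingertips about 0.16 m above the keys.

I did not measure the tell-tale in millimetres or tap the released key again. The camera estimates of the box's position differed by about 5 mm along the row, so I used the wrist view.

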